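Sort out the luthier's shadow boards

TASK

Somebody put all four hand tools back on the wrong shadow boards. Lay each one flat on the board that carries its own painted outline, centred on the outline and lined up with it (either way round will do), and let go of them all; the empty rubber mat is there as a free spot to park a tool on the way.

Things in the scene. Friction and masses are not known exactly. Their poses are not given: they have to be found in the camera images.
- plane: Low-angle block plane lying on its sole: steel sole 140 x 44 mm (long along x, ends round, the outline is a long rounded bar), dark side cheeks 44 mm apart over their outsides from 6 to 34 mm above the underside, brass lever cap that slopes up to about 53 mm at the back (-x), brass knob in front (+x) up to 47 mm high. About 0.5 kg. Grip across the cheeks (y) at the middle. Origin: centre of the underside, z up.
- gauge: Wooden marking gauge: a dark block (head) 26 mm in x, 58 mm in y, 46 mm high, with a square beam 18 x 18 mm and 160 mm long along x through its middle, the beam's axis 23 mm above the underside; a small brass screw on top reaches 55 mm. From above it is a cross. Rests on the head. About 0.16 kg. Grip the head across y (58 mm) or the beam beside the head. Origin: centre of the head's underside, z up.
- sander: Hand sanding block: flat metal base 112 mm (x) x 66 mm (y), 14 mm thick, with a rounded wooden handle along x on top, 90 x 34 mm, from 14 to 58 mm above the underside (straight sides up to about 45 mm). About 0.28 kg. Grip the handle across y. Origin: centre of the underside, z up.
- tape: Roll of cream masking tape lying flat: ring of 96 mm outside and 76 mm inside diameter (wall 10 mm), 36 mm high. About 0.12 kg. Pinch the wall, one finger inside the ring. Round, so its yaw does not matter. Origin: centre of the ring at its underside, z up.
- plane_board: Fixed plywood shadow board lying flat on the bench, 170 x 120 mm, 12 mm thick, pale wood. Painted black on its top is the full-size outline of the block plane: a bar with round ends, 146 x 46 mm, long along x. Origin at the middle of the board's underside, straight below the middle of the outline; x along the 170 mm side. The board's top is 12 mm above the bench. At the start a wrong tool lies on it and hides part of the outline.
- gauge_board: Fixed plywood shadow board lying flat on the bench, 170 x 120 mm, 12 mm thick, pale wood. Painted black on its top is the full-size outline of the marking gauge: a cross, bar 162 x 20 mm along x and bar 28 x 60 mm across it. Origin at the middle of the board's underside, straight below the middle of the outline; x along the 170 mm side. The board's top is 12 mm above the bench. At the start a wrong tool lies on it and hides part of the outline.
- sander_board: Fixed plywood shadow board lying flat on the bench, 170 x 120 mm, 12 mm thick, pale wood. Painted black on its top is the full-size outline of the sanding block: a sharp-cornered rectangle, 114 mm in x by 68 mm in y. Origin at the middle of the board's underside, straight below the middle of the outline; x along the 170 mm side. The board's top is 12 mm above the bench. At the start a wrong tool lies on it and hides part of the outline.
- tape_board: Fixed plywood shadow board lying flat on the bench, 170 x 120 mm, 12 mm thick, pale wood. Painted black on its top is the full-size outline of the tape roll: a ring, 98 mm outside and 74 mm inside diameter. Origin at the middle of the board's underside, straight below the middle of the outline; x along the 170 mm side. The board's top is 12 mm above the bench. At the start a wrong tool lies on it and hides part of the outline.
- mat: Fixed dark rubber mat, 170 x 120 mm, 4 mm thick, flat on the bench and empty at the start: a free spot to park a tool. Origin at the middle of its underside, x along the 170 mm side.
There are look-alikes about, which are no part of the job. Leave any purple or red look-alike of the gauge alone.

How it is judged:
By the outcome, as a careful person would: the job done as asked, in the order asked, and still so for the second after the job is handed in, with the robot touching nothing.
It also fails if it takes over 136 s, if anything falls off the work surface, if the arm or the gripper's body presses on something with over 40 N, if the wrist force passes 120 N, or if a joint passes its speed limit or range.

ROBOT

A 6-joint arm with a two-finger parallel gripper is mounted at the origin on the work surface. World frame = base frame: x ahead of the robot, y to its left, z up, the work surface at z = 0. Lengths are in m, angles in rad, forces in N, time in s.
With the tool pointing down it reaches from about 0.35 to 0.975 m from the base axis. Payload 4.9 kg.
Tool frame: the origin (TCP) lies at the very end of the fingers, on their centre line; the grasp point (between the pads) lies 19 mm behind it (pinch_z is the distance from the TCP to the grasp point, in m); z points along the fingers, y is the line along which they close (so a half turn about z gives the same grasp; the last joint's range is limited). The gripper opens to 85 mm and grips with 20 to 120 N. Pads are 22 mm wide; open, the fingers measure 114 mm over their backs; the gripper's body (76 mm by 85 mm) begins 54 mm behind the grasp point. The pads swing forward as they close: fully open they stand 13 mm farther back than shut.
Start: joints at [1.153, 0.053, 1.613, -0, 1.476, -0.119], TCP at [0.184, 0.597, 0.231] pointing down, gripper open.
Joint ranges: [-3.01, 3.01], [-1.01, 2.22], [0.06, 2.58], [-1.02, 4.17], [0.09, 2.62], [-3.14, 3.14]. Speed limits (rad/s): [2.57, 2.57, 3.14, 3.14, 3.14, 3.14].

INTERFACE

Orientations are given as a unit quaternion [w, x, y, z].
In Python, from plant import * gives the robot as it stands. The module is installed in compiled form; this text tells all that it offers.
- The arm moves only by the tool play_rows, never from a script. Its arguments are lists of equal length, an entry for each row: "linear": the shift along the world's x, y, z in m, a list of three; "turn": the turn about the world's z in degrees. A call has 1 to 8 rows; each row shifts and turns the commanded pose from where the row before left it; what a row does not reach is not made up. A row lasts 1/8 s, in which the tool goes at most 62.5 mm and 10.7 degrees, less where a joint would pass 70% of its speed; a pose out of reach is approached as far as the arm can. A call is refused whole if a number of a shift passes 0.0625 or a number of a turn 10.7, either way. A call with a gripper value outside its range is refused whole. "hand" is the finger opening in m, from 0 to 0.0854, set as the call begins (left out, the last holds). The fingers move at their own pace and stop on an object; the grip force is fixed at half the most. Time passes only in rows, so rows that do not move let the fingers close. It gives the time, the measured TCP pose, the force, the opening and the grip force at its end, in the units of the state.
- state(): the state, without advancing time (a new reading comes with each control period).
- grab_frame(name): name is "side" or "top"; returns the picture (480x640x3 uint8, red, green, blue); there is no depth.
- camera_info(name): a dict with "camera_matrix" (3x3 intrinsics, pixels), "origin" and "attitude" of the camera in the world. Camera axes: x right, y down, z forward; pixel columns grow to the right and rows downward; lengths in m; the calibration is good to about 2 mm. A picture is of the moment at which its call begins. camera_info takes no time and is no camera call.
- job_done(): hands the job in; it is judged then, once.
Trained networks look in the newest picture that a camera, given by its name, has taken for a name from the list of things; names that differ only in an ending like _2 or _b are one class to them, and where a whole thing is asked for, a point or a joint stands for the part that bears it (a point fixed in the world has none). Each returns a list of dicts, best first, with "p" (0 to 1); they miss things now and then, are a little off and sometimes report something else, mostly with a low value. They report only what shows in the picture. A call takes as long as a camera call. They do not tell look-alikes from the thing itself.
- trace(camera, thing): "region" (480x640 bool, what is visible of it) and "location" ([column, row] in pixels, amid what is visible of it).
The state is a dict: "time": time; "joint_pos": joint angles; "joint_vel": joint speeds; "joint_efforts": joint torques, N m; "tool_pos": TCP position; "tool_rot": TCP orientation; "contact_force": force on the tool from outside, world axes, zero at the start; "ft_torque": the same for the moment, N m; "gripper_width": opening from 0.0 (shut) to 1.0 (fully open); "grasp_force": force on a finger pad.
Only numpy, scipy, OpenCV 4.12 (cv2) and the standard library are available. Lean on these libraries where they do the work, as an engineer would, in place of code of your own. Each camera call takes 0.05 s, during which the arm holds its last target. There are 200 camera calls.

## Working session

There is one attempt and no reset: what is moved stays moved. The work goes in short steps, Python scripts to look and compute and a tool call to move; the robot and the scene stay as the last step left them, time stands still between calls to the robot, and variables do not carry over. Pictures are saved under pics/ and viewed, at most 14 in all, crops included, and the job is handed in when it is done.

Besides the shell and the picture viewer there is one more tool, called by a JSON object that holds its "fn" and its "kwargs", one argument or row to a line. play_rows: Moves the arm, as the interface text tells. Its arguments: {"type":"object","properties":{"linear":{"type":"array","items":{"type":"array","items":{"type":"number"}}},"turn":{"type":"array","items":{"type":"number"}},"hand":{"type":"number"}},"required":["linear","turn"]}

```bash
mkdir -p pics; python3 - <<'E'
from plant import *
import cv2,numpy as np
for n in("top","side"):
    cv2.imwrite(f"pics/{n}0.png",grab_frame(n)[:,:,::-1]); i=camera_info(n); print(n,i)
s=state();print(s)
for t in["plane","gauge","sander","tape","plane_board","gauge_board","sander_board","tape_board","mat"]:
    for d in trace("top",t)[:3]: print(t,round(d["p"],2),np.round(d["location"]),d["region"].sum())
E
```

```text
top {'camera_matrix': array([[474.80271467,   0.        , 311.65647023],
       [  0.        , 474.80271467, 238.09409566],
       [  0.        ,   0.        ,   1.        ]]), 'origin': array([ 0.33375019, -0.11104167,  1.23960206]), 'attitude': array([-0.03308328,  0.71409451, -0.69895796,  0.02079151])}
side {'camera_matrix': array([[593.12204168,   0.        , 311.61950191],
       [  0.        , 593.12204168, 239.1150869 ],
       [  0.        ,   0.        ,   1.        ]]), 'origin': array([ 0.10013905, -1.34711773,  0.90207196]), 'attitude': array([-0.46560269,  0.87706445, -0.09790069,  0.06623847])}
{'time': 0.1, 'joint_pos': array([ 1.15303901e+00,  5.32800993e-02,  1.61414217e+00,  1.95521295e-05,
        1.47599929e+00, -1.18989308e-01]), 'joint_vel': array([-3.46820106e-04, -3.55572000e-03, -1.50518937e-03, -1.51154713e-03,
        7.30292510e-05,  6.10746405e-04]), 'joint_efforts': array([-7.00432101e-04, -3.94902921e+01, -3.71363175e+01, -1.81320825e-04,
        3.95269773e-03, -2.93698761e-06]), 'tool_pos': array([0.18372509, 0.59680409, 0.23020129]), 'tool_rot': array([-2.51862245e-04,  1.48829887e-01,  9.88862391e-01, -8.79137922e-04]), 'contact_force': array([-0.75102074,  0.0738855 , -0.1624199 ]), 'ft_torque': array([ 0.02198559, -0.00449682,  0.00801301]), 'grasp_force': 0.0, 'gripper_width': 0.9979341987185659}
plane 0.87 [204. 158.] 943
gauge 0.95 [281. 230.] 648
gauge 0.86 [158. 331.] 712
gauge 0.71 [477. 300.] 884
sander 0.85 [162. 242.] 1122
tape 0.72 [202. 158.] 915
tape 0.62 [364. 151.] 646
plane_board 0.77 [351. 161.] 2358
gauge_board 0.82 [149. 248.] 1959
gauge_board 0.34 [162. 243.] 1154
sander_board 0.89 [277. 238.] 2187
tape_board 0.68 [212. 160.] 1939
mat 0.72 [398. 250.] 2938
```

View pics/top0.png

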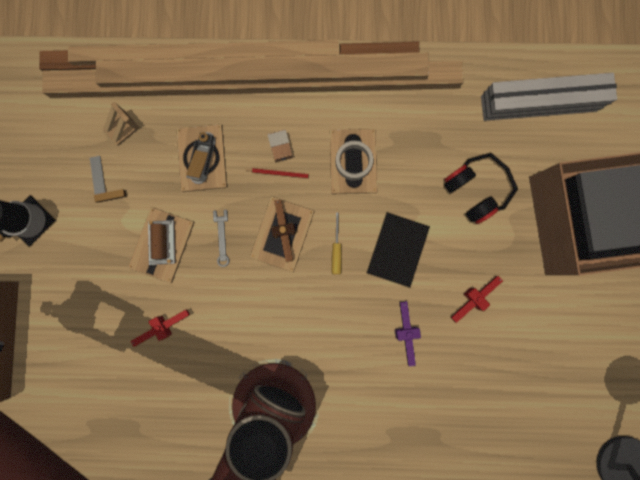

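View pics/side0.png

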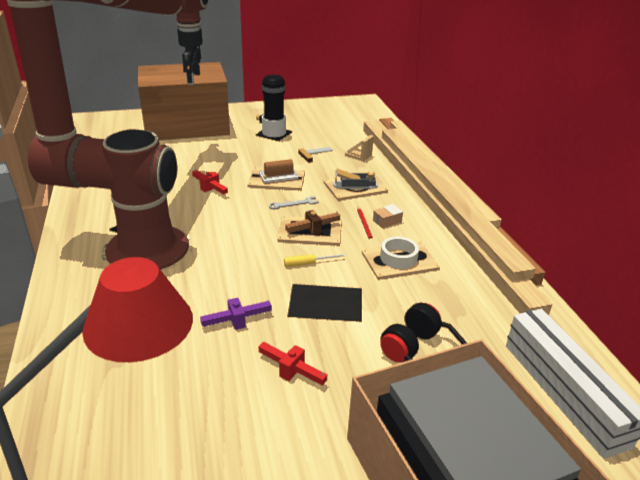

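The top view shows the plane on the ring board (203,157), the tape on the bar board (353,160), the sander on the cross board (161,243), and the wooden gauge on the rectangle board (283,231). The mat is at (398,250).

Gauge candidates:
- brown (283,231), with a brown wooden beam and dark head, which is my choice
- red (160,328)
- red (477,299)
- purple (408,333)

Next is a close crop to check that choice.

```bash
cat > h.py <<'E'
from plant import *
import cv2,numpy as np
from scipy.spatial.transform import Rotation as R
def cam(n):
    i=camera_info(n); q=i["attitude"]; return i["camera_matrix"],np.array(i["origin"]),R.from_quat([q[1],q[2],q[3],q[0]]).as_matrix()
def ray(n,uv,z):
    K,o,M=cam(n); uv=np.atleast_2d(uv).astype(float)
    d=np.c_[uv,np.ones(len(uv))]@np.linalg.inv(K).T@M.T
    return o+d*((z-o[2])/d[:,2])[:,None]
def proj(n,P):
    K,o,M=cam(n); c=(np.atleast_2d(P)-o)@M@K.T; return c[:,:2]/c[:,2:]
def rectify(img,n,x0,x1,y0,y1,z,s=1000):
    # world plane z -> image: columns = -y, rows = -x  (x up, y left)
    c=np.array([[x1,y1,z],[x1,y0,z],[x0,y0,z],[x0,y1,z]])
    w,h=int((y1-y0)*s),int((x1-x0)*s)
    H=cv2.getPerspectiveTransform(proj(n,c).astype(np.float32),np.float32([[0,0],[w,0],[w,h],[0,h]]))
    return cv2.warpPerspective(img,H,(w,h),flags=cv2.INTER_CUBIC)
def mean(n,k=4): return np.mean([grab_frame(n).astype(float) for _ in range(k)],0).astype(np.uint8)
E
python3 - <<'E'
from h import *
for n,p in [("plane@tapeb",(203,157)),("tape@planeb",(353,160)),("sander@gb",(161,243)),("gauge@sb",(283,231)),("mat",(398,250))]: print(n,ray("top",p,.012).round(3))
t=mean("top",6);s=mean("side",6)
np.savez("init.npz",t=t,s=s)
r=rectify(t,"top",.28,.62,-.40,.38,.012)
cv2.imwrite("pics/r_top.png",r[:,:,::-1])
r=rectify(s,"side",.28,.62,-.40,.38,.012)
cv2.imwrite("pics/r_side.png",r[:,:,::-1])
E
```

```text
plane@tapeb [[0.636 0.203 0.012]]
tape@planeb [[ 0.635 -0.193  0.012]]
sander@gb [[0.406 0.304 0.012]]
gauge@sb [[ 0.444 -0.014  0.012]]
mat [[ 0.401 -0.312  0.012]]
```

View pics/r_top.png

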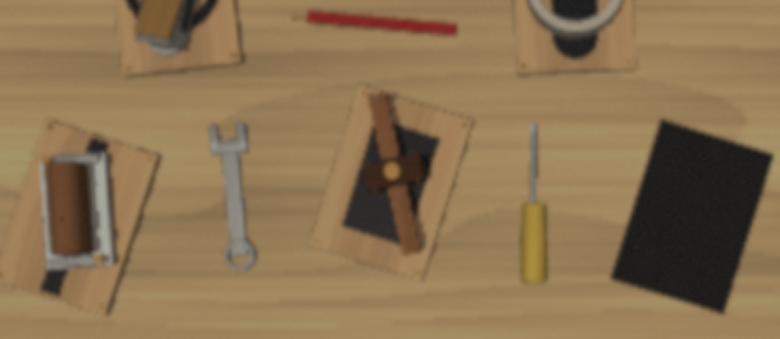

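View pics/r_side.png

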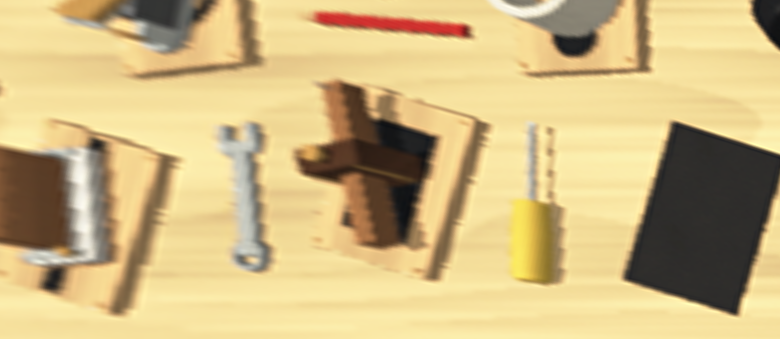

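The crop confirms it: the brown gauge with the dark head and brass screw sits on the black-rectangle board at rectified (392,172). The sander is on the cross board at (75,210), and the mat at (692,215). Next I'll fit exact poses.

```bash
cat >> h.py <<'E'
from scipy.optimize import minimize
from scipy.ndimage import map_coordinates
def T(p,L):  # pose x,y,yaw -> local pts Nx3 to world
    c,s=np.cos(p[2]),np.sin(p[2]); return np.c_[p[0]+c*L[:,0]-s*L[:,1],p[1]+s*L[:,0]+c*L[:,1],L[:,2]]
def seg(a,b,z,n=60):
    a,b=np.array(a),np.array(b);t=np.linspace(.04,.96,n)[:,None];d=(b-a)/np.linalg.norm(b-a)
    P=a+(b-a)*t; return np.c_[P,np.full(n,z)],np.tile([d[1],-d[0],0],(n,1))
def poly(pts,z): 
    r=[seg(pts[i],pts[(i+1)%len(pts)],z) for i in range(len(pts))]; return np.vstack([a for a,_ in r]),np.vstack([b for _,b in r])
def rect(l,w,z): return poly([(-l/2,-w/2),(l/2,-w/2),(l/2,w/2),(-l/2,w/2)],z)
def score(p,g,n,model,d=.002):
    L,N=model; f=lambda k:map_coordinates(g,proj(n,T(p,L+k*d*N))[:,::-1].T,order=1,mode='nearest')
    return -np.mean(np.clip(np.abs(f(1)-f(-1)),0,40))
def fit(img,n,model,p0,span=(.012,.012,.1)):
    p0=np.array(p0,float);rng=np.random.default_rng(0)
    out=[]
    for blur in (1.2,.6):
        g=cv2.GaussianBlur(img.astype(np.float32),(0,0),blur).mean(2)
        if not out:
            C=p0+rng.uniform(-1,1,(1500,3))*span; v=[score(c,g,n,model,.003) for c in C]; out=list(C[np.argsort(v)[:4]])
        rs=[minimize(score,c,args=(g,n,model),method="Nelder-Mead",options=dict(initial_simplex=c+np.vstack([np.zeros(3),np.diag([.002,.002,.02])]),xatol=1e-5,fatol=1e-4)) for c in out]
        out=[r.x for r in rs]
    b=min(rs,key=lambda r:r.fun); return b.x,b.fun
def draw(img,n,p,model,s=1,col=(255,0,255)):
    for u in proj(n,T(p,model[0])): cv2.circle(img,tuple(int(x) for x in (u*s)),0,col,-1)
E
cat > a.py <<'E'
from h import *
D=np.load("init.npz"); t=D["t"]
B={"gauge_board":(.404,.300,-.32),"sander_board":(.437,-.011,-.32),"tape_board":(.636,.205,.09),"plane_board":(.634,-.194,.02),"mat":(.401,-.312,-.3)}
big=rectify(t,"top",.28,.74,-.40,.38,.012)
def ov(p,m,z):
    H0=proj("top",T(p,m[0])); q=ray("top",H0,.012)
    for x,y,_ in q: cv2.circle(big,(int((.38-y)*1000),int((.74-x)*1000)),0,(255,0,255),-1)
for k,p in B.items():
    z=.004 if k=="mat" else .012
    for n in("top","side"):
        m=rect(.17,.12,z); r,f=fit(D[n[0]],n,m,p); print(k,n,r[:2].round(4),np.degrees(r[2]).round(2),round(f,1))
        if n=="top": ov(r,m,z)
cv2.imwrite("pics/ov.png",big[:,:,::-1])
E
python3 a.py
```

```text
Traceback (most recent call last):
  File "a.py", line 11, in <module>
    m=rect(.17,.12,z); r,f=fit(D[n[0]],n,m,p); print(k,n,r[:2].round(4),np.degrees(r[2]).round(2),round(f,1))
                           ~~~^^^^^^^^^^^^^^^
  File "h.py", line 38, in fit
    C=p0+rng.uniform(-1,1,(1500,3))*span; v=[score(c,g,n,model,.003) for c in C]; out=list(C[np.argsort(v)[:4]])
                                             ~~~~~^^^^^^^^^^^^^^^^^^
  File "h.py", line 31, in score
    return -np.mean(np.clip(np.abs(f(1)-f(-1)),0,40))
                                   ~^^^
  File "h.py", line 30, in <lambda>
    L,N=model; f=lambda k:map_coordinates(g,proj(n,T(p,L+k*d*N))[:,::-1].T,order=1,mode='nearest')
                                            ~~~~^^^^^^^^^^^^^^^^
  File "h.py", line 11, in proj
    K,o,M=cam(n); c=(np.atleast_2d(P)-o)@M@K.T; return c[:,:2]/c[:,2:]
          ~~~^^^
  File "h.py", line 5, in cam
    i=camera_info(n); q=i["attitude"]; return i["camera_matrix"],np.array(i["origin"]),R.from_quat([q[1],q[2],q[3],q[0]]).as_matrix()
ValueError: time passes only in moves, steps and waits
```

Too many camera_info calls, so I'll cache the result.

```bash
sed -i 's/^def cam(n):/import functools\n@functools.lru_cache\ndef cam(n):/' h.py; python3 a.py
```

```text
gauge_board top [0.4034 0.2998] -18.1 -11.8
gauge_board side [0.4009 0.2852] -17.76 -22.8
sander_board top [ 0.4388 -0.0142] -17.19 -6.7
sander_board side [ 0.44   -0.0138] -17.56 -18.7
tape_board top [0.6383 0.2043] 6.43 -9.1
tape_board side [0.6293 0.2054] 6.19 -21.9
plane_board top [ 0.619  -0.1958] 2.24 -5.6
plane_board side [ 0.6309 -0.2075] 2.6 -22.9
mat top [ 0.4032 -0.3135] -17.82 -40.0
mat side [ 0.4033 -0.3153] -18.17 -40.0
```

View pics/ov.png

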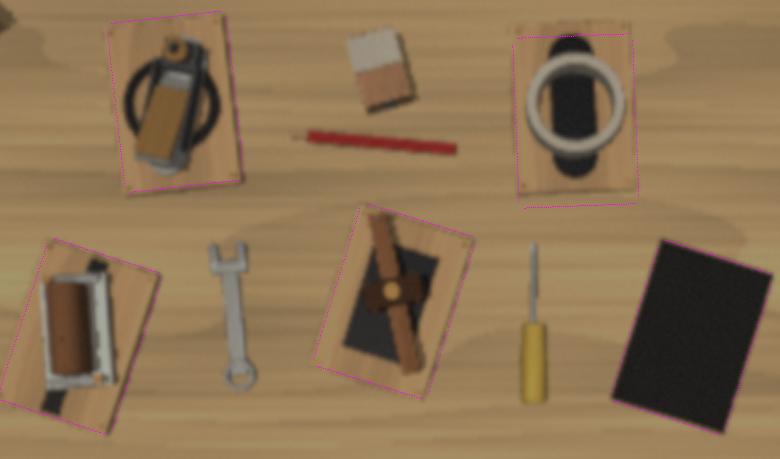

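```bash
cat >> h.py <<'E'
def circ(r,z,n=120):
    a=np.linspace(0,2*np.pi,n); N=np.c_[np.cos(a),np.sin(a),0*a]; P=N*r; P[:,2]=z; return P,N
def stad(l,w,z):
    r=w/2;h=l/2-r; a=np.linspace(-np.pi/2,np.pi/2,50);N1=np.c_[np.cos(a),np.sin(a),0*a];N2=-N1
    s1=seg((-h,-r),(h,-r),z);s2=seg((h,r),(-h,r),z)
    P=np.vstack([N1*r+[h,0,0],N2*r+[-h,0,0]]);P[:,2]=z
    return np.vstack([P,s1[0],s2[0]]),np.vstack([N1,N2,s1[1],s2[1]])
def cat(*m): return np.vstack([a for a,_ in m]),np.vstack([b for _,b in m])
def cross(l,w,l2,w2,z):
    a,b,c,d=l/2,w/2,l2/2,w2/2
    return poly([(-a,-b),(-c,-b),(-c,-d),(c,-d),(c,-b),(a,-b),(a,b),(c,b),(c,d),(-c,d),(-c,b),(-a,b)],z)
def off(m,dz): return m[0]+[0,0,dz],m[1]
TOOLS={"sander":rect(.112,.066,.014),"gauge":cat(rect(.16,.018,.032),rect(.026,.058,.046)),"tape":cat(circ(.048,.036),circ(.038,.036)),"plane":stad(.14,.044,.006)}
OUT={"plane":stad(.146,.046,.012),"gauge":cross(.162,.02,.028,.06,.012),"sander":rect(.114,.068,.012),"tape":cat(circ(.049,.012),circ(.037,.012))}
def px(n,x,y,z): return proj(n,[[x,y,z]])[0]
def crop(img,n,items,ctr,w=100,h=75,s=4):
    c=px(n,*ctr); x0,y0=int(c[0]-w/2),int(c[1]-h/2)
    b=cv2.resize(img[y0:y0+h,x0:x0+w],None,fx=s,fy=s,interpolation=cv2.INTER_CUBIC)
    for p,m,col in items:
        for u in (proj(n,T(p,m[0]))-[x0-.5,y0-.5])*s: cv2.circle(b,tuple(int(v) for v in u),0,col,-1)
    return b
E
cat > b.py <<'E'
from h import *
D=np.load("init.npz")
I={"sander":(.40,.305,.03),"gauge":(.442,-.012,.17),"tape":(.63,-.192,0),"plane":(.634,.205,-.25)}
C=[]
for k,p in I.items():
    m=off(TOOLS[k],.012)
    for n in("top","side"):
        r,f=fit(D[n[0]],n,m,p,(.015,.015,.12)); print(k,n,r[:2].round(4),np.degrees(r[2]).round(2),round(f,1))
        if n=="top": C.append(crop(D["t"],"top",[(r,m,(255,0,255))],(*r[:2],.02)))
cv2.imwrite("pics/tools.png",np.vstack([np.hstack(C[:2]),np.hstack(C[2:])])[:,:,::-1])
E
python3 b.py
```

```text
sander top [0.4092 0.2939] 4.06 -22.2
sander side [0.4074 0.3146] 2.09 -23.4
gauge top [ 0.4444 -0.0241] 10.86 -14.1
gauge side [ 0.4432 -0.0179] 10.96 -24.8
tape top [ 0.6293 -0.1927] 1.34 -27.5
tape side [ 0.6307 -0.1939] -7.36 -32.8
plane top [0.6369 0.2125] -19.13 -14.0
plane side [0.6332 0.2029] 0.18 -15.8
```

View pics/tools.png

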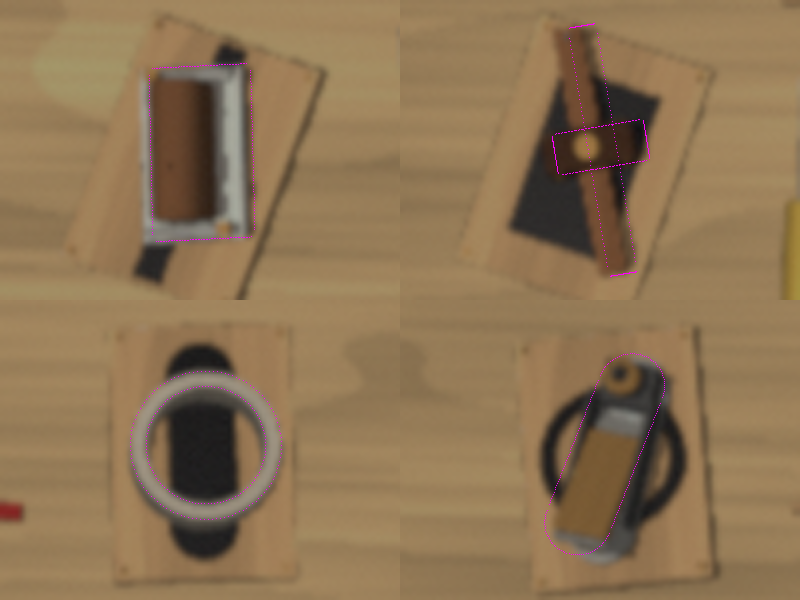

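The tape fit matches the picture. The others are biased, so I'll take points by hand from the crops:
- **Sander base corners:** (140,72), (246,64), (251,236), (145,243)
- **Gauge:** beam-end midpoints (574,27) and (617,272), screw (587,147)
- **Plane:** near tip (613,564), right edge from (668,380) to (634,535)

```bash
python3 - <<'E'
from h import *
def raw(ctr,pts,o):
    c=px("top",*ctr); x0,y0=int(c[0]-50),int(c[1]-37.5); return (np.array(pts,float)-o)/4+[x0-.5,y0-.5]
yaw=lambda a,b: np.degrees(np.arctan2(b[1]-a[1],b[0]-a[0])).round(2)
P=ray("top",raw((.4092,.2939,.02),[(140,72),(246,64),(251,236),(145,243)],(0,0)),.026)
print("sander",P.mean(0).round(4),yaw(P[3],P[0]),yaw(P[2],P[1]),np.linalg.norm(np.diff(P,axis=0),axis=1).round(3))
u=raw((.4444,-.0241,.02),[(574,27),(617,272),(587,147)],(400,0))
P=ray("top",u[:2],.044); print("gauge",P.mean(0).round(4),yaw(P[1],P[0]),np.linalg.norm(P[0]-P[1]).round(3),ray("top",u[2],.067).round(4))
u=raw((.6369,.2125,.02),[(613,564),(668,380),(634,535),(620,375)],(400,300))
for z in(.018,.046): print("plane edge",z,ray("top",u[1:3],z).round(4),yaw(*ray("top",u[2:0:-1],z)))
print("tip",ray("top",u[0],.015).round(4),"knob",ray("top",u[3],.059).round(4))
D=np.load("init.npz"); a=crop(D["s"],"side",[],(.636,.205,.03),80,60,5)
cv2.imwrite("pics/plane_s.png",a[:,:,::-1]); c=px("side",.636,.205,.03); print(int(c[0]-40),int(c[1]-30))
E
```

```text
sander [0.4084 0.298  0.026 ] 4.46 4.2 [0.069 0.111 0.068]
gauge [ 0.4447 -0.0196  0.044 ] 11.43 0.158 [[ 0.4436 -0.0161  0.067 ]]
plane edge 0.018 [[0.687  0.1728 0.018 ]
 [0.5833 0.1912 0.018 ]] -10.07
plane edge 0.046 [[0.6789 0.1663 0.046 ]
 [0.5776 0.1843 0.046 ]] -10.07
tip [[0.5644 0.205  0.015 ]] knob [[0.6779 0.1941 0.059 ]]
315 149
```

View pics/plane_s.png

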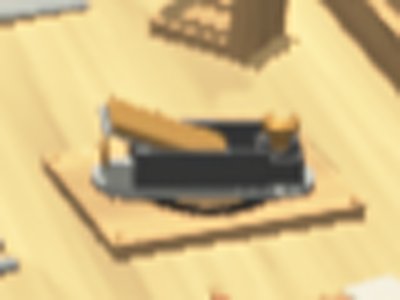

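The side crop shows the plane's sole tips at (93,180) and (313,187), and the knob at (281,122) at the right end.

```bash
python3 - <<'E'
from h import *
f=lambda x,y,z: ray("side",(314.5+x/5,148.5+y/5),z)[0]
a,b=f(93,180,.015),f(313,187,.015);k=f(281,122,.057);print(a.round(4),b.round(4),((a+b)/2).round(4),np.degrees(np.arctan2(*(b-a)[1::-1])).round(1),np.linalg.norm(b-a).round(3),k.round(4))
D=np.load("init.npz")
# joint fit, both cameras, sole stadium only, narrow
m=off(TOOLS["plane"],.012)
G={n:cv2.GaussianBlur(D[n[0]].astype(np.float32),(0,0),.8).mean(2) for n in("top","side")}
best=None
for x in np.arange(.622,.648,.002):
  for y in np.arange(.188,.214,.002):
    for w in np.radians(np.arange(-20,-3,1.)):
      v=score((x,y,w),G["side"],"side",m)/20+score((x,y,w),G["top"],"top",m)/14
      if best is None or v<best[0]: best=(v,x,y,np.degrees(w))
print(best)
print(TOOLS and "mat fit used .4032 -.3135 -17.8")
E
```

```text
[0.5668 0.2147 0.015 ] [0.6994 0.18   0.015 ] [0.6331 0.1973 0.015 ] -14.7 0.137 [0.6783 0.1905 0.057 ]
(np.float32(-1.5345876), np.float64(0.634), np.float64(0.21200000000000002), np.float64(-16.0))
mat fit used .4032 -.3135 -17.8
```

{"fn": "play_rows", "kwargs": {
  "linear": [
    [0.037,-0.05,-0.02],
    [0.037,-0.05,-0.02],
    [0.037,-0.05,-0.02],
    [0.037,-0.05,-0.02],
    [0.038,-0.05,-0.02],
    [0.038,-0.049,-0.02],
    [0,0,0],
    [0,0,0]
  ],
  "turn": [3.6,3.6,3.6,3.6,3.6,3.4,0,0],
  "hand": 0.0854
}}

```text
time: 2.15
tool_pos: [0.3982, 0.3116, 0.1169]
tool_rot: [0.0, -0.037, 0.999, 0.0]
contact_force: [-0.1, 0.0, -0.4]
gripper_width: 0.999
grasp_force: 0.0
```

{"fn": "play_rows", "kwargs": {
  "linear": [
    [0.01,-0.0136,-0.01],
    [0,0,-0.025],
    [0,0,-0.025],
    [0,0,-0.018],
    [0,0,-0.009],
    [0,0,0]
  ],
  "turn": [0,0,0,0,0,0]
}}

```text
time: 2.9
tool_pos: [0.4077, 0.298, 0.0292]
tool_rot: [-0.0, -0.038, 0.999, -0.0]
contact_force: [-0.2, -0.4, 1.4]
gripper_width: 0.998
grasp_force: 0.0
```

{"fn": "play_rows", "kwargs": {
  "linear": [
    [0,0,0],
    [0,0,0],
    [0,0,0],
    [0,0,0],
    [0,0,0],
    [0,0,0]
  ],
  "turn": [0,0,0,0,0,0],
  "hand": 0.0
}}

```text
time: 3.65
tool_pos: [0.4089, 0.2986, 0.0308]
tool_rot: [0.001, -0.037, 0.999, 0.001]
contact_force: [-0.9, 1.1, 5.5]
gripper_width: 0.39
grasp_force: 62.2
```

{"fn": "play_rows", "kwargs": {
  "linear": [
    [0,0,0.02],
    [0,0,0.04],
    [0,0,0.04],
    [0,-0.03,0],
    [0,-0.06,0],
    [0,-0.06,0],
    [0,-0.06,0],
    [0,-0.06,0]
  ],
  "turn": [0,0,0,0,-5,-5,-5,-5]
}}

```text
time: 4.65
tool_pos: [0.4065, 0.0262, 0.1281]
tool_rot: [-0.001, 0.138, 0.99, -0.0]
contact_force: [0.6, -0.4, -3.0]
gripper_width: 0.384
grasp_force: 61.4
```

{"fn": "play_rows", "kwargs": {
  "linear": [
    [0,-0.06,0],
    [0,-0.06,0],
    [0,-0.06,0],
    [0,-0.06,0],
    [0,-0.06,0],
    [0,-0.04,0],
    [0,0,0],
    [0,0,0]
  ],
  "turn": [-2,0,0,0,0,0,0,0]
}}

```text
time: 5.65
tool_pos: [0.4071, -0.3109, 0.1281]
tool_rot: [-0.001, 0.154, 0.988, 0.001]
contact_force: [-0.1, 0.6, -2.6]
gripper_width: 0.389
grasp_force: 61.5
```

{"fn": "play_rows", "kwargs": {
  "linear": [
    [-0.004,-0.002,-0.03],
    [0,0,-0.04],
    [0,0,-0.02],
    [0,0,-0.01],
    [0,0,-0.004],
    [0,0,0]
  ],
  "turn": [0,0,0,0,0,0]
}}

```text
time: 6.4
tool_pos: [0.4045, -0.3141, 0.0263]
tool_rot: [0.0, 0.154, 0.988, -0.0]
contact_force: [-0.1, 0.3, -3.0]
gripper_width: 0.388
grasp_force: 61.5
```

{"fn": "play_rows", "kwargs": {
  "linear": [
    [0,0,0],
    [0,0,0],
    [0,0,0],
    [0,0,0.01],
    [0,0,0.03],
    [0,0,0.04],
    [0,0,0.04],
    [0,0,0]
  ],
  "turn": [0,0,0,0,0,0,0,0],
  "hand": 0.0854
}}

```text
time: 7.4
tool_pos: [0.4061, -0.3162, 0.151]
tool_rot: [0.004, 0.154, 0.988, -0.003]
contact_force: [-0.4, 0.7, 0.3]
gripper_width: 1.003
grasp_force: 0.0
```

{"fn": "play_rows", "kwargs": {
  "linear": [
    [0.0,0.03,0],
    [0.008,0.055,0],
    [0.008,0.055,0],
    [0.008,0.055,0],
    [0.008,0.055,0],
    [0.007,0.048,0],
    [0,0,0],
    [0,0,0]
  ],
  "turn": [3.6,5,5,5,5,5,0,0]
}}

```text
time: 8.4
tool_pos: [0.4426, -0.0162, 0.145]
tool_rot: [-0.001, -0.095, 0.996, -0.0]
contact_force: [0.7, 0.5, -0.1]
gripper_width: 1.0
grasp_force: 0.0
```

```bash
cat > m.py <<'E'
from h import *
import sys
# m.py pic tool x y yawdeg [z0 -> tool at z0 | 'o' -> outline]
name=sys.argv[1];C=[];im={n:mean(n,4) for n in("top","side")}
for a in sys.argv[2:]:
    k,x,y,w,z=a.split(",");m=OUT[k] if z=="o" else off(TOOLS[k],float(z))
    for n in("top","side"):
        r,f=fit(im[n],n,m,(float(x),float(y),np.radians(float(w))),(.01,.01,.08));print(k,z,n,r[:2].round(4),np.degrees(r[2]).round(2),round(f,1))
        C.append(crop(im[n],n,[(r,m,(255,0,255))],(*r[:2],.02)))
        C[-1]=cv2.copyMakeBorder(C[-1],0,300-C[-1].shape[0],0,400-C[-1].shape[1],cv2.BORDER_CONSTANT)
cv2.imwrite(f"pics/{name}.png",np.vstack([np.hstack(C[i:i+2]) for i in range(0,len(C),2)])[:,:,::-1])
E
python3 m.py g1 gauge,.4034,.2998,-18,o sander,.4045,-.314,-17.7,.004; python3 -c "
from plant import *;print(state()['tool_pos'],state()['tool_rot'])"
```

```text
gauge o top [0.4028 0.3055] -18.33 -37.5
gauge o side [0.4038 0.306 ] -18.28 -37.8
sander .004 top [ 0.405  -0.3151] -18.56 -39.8
sander .004 side [ 0.403 -0.317] -18.85 -33.3
[ 0.44301992 -0.01666823  0.14562908] [-4.44993022e-06 -9.41223874e-02  9.95560634e-01 -2.11579010e-05]
```

View pics/g1.png

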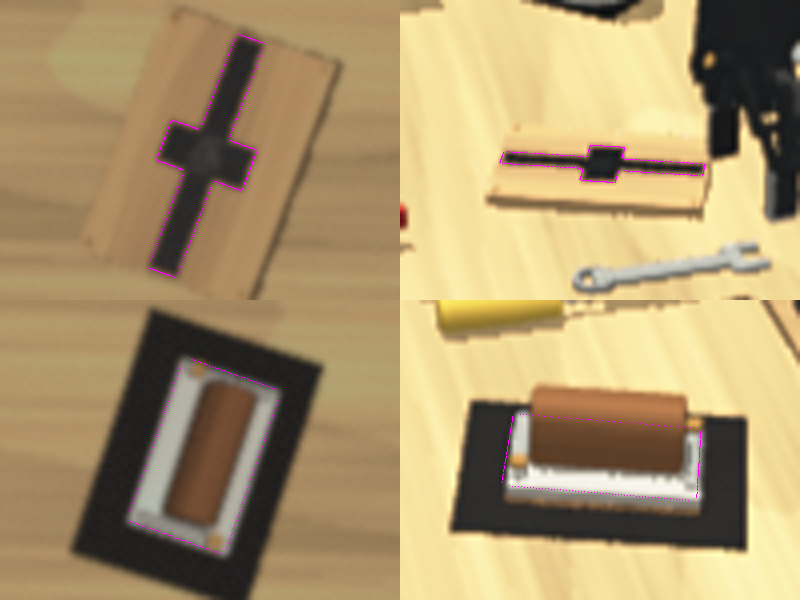

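The top row shows the cross outline fitted well in both cameras. The bottom row shows the sander flat on the mat.

{"fn": "play_rows", "kwargs": {
  "linear": [
    [0.001,-0.0013,-0.03],
    [0,0,-0.04],
    [0,0,-0.03],
    [0,0,-0.018],
    [0,0,-0.008],
    [0,0,0]
  ],
  "turn": [0,0,0,0,0,0]
}}

```text
time: 9.55
tool_pos: [0.4439, -0.0174, 0.0195]
tool_rot: [-0.0, -0.095, 0.996, 0.0]
contact_force: [-0.4, 0.6, 1.2]
gripper_width: 0.998
grasp_force: 0.0
```

{"fn": "play_rows", "kwargs": {
  "linear": [
    [0,0,0],
    [0,0,0],
    [0,0,0],
    [0,0,0],
    [0,0,0],
    [0,0,0]
  ],
  "turn": [0,0,0,0,0,0],
  "hand": 0.0
}}

```text
time: 10.3
tool_pos: [0.4453, -0.0176, 0.021]
tool_rot: [0.001, -0.095, 0.995, -0.0]
contact_force: [-1.0, 0.4, 5.8]
gripper_width: 0.674
grasp_force: 65.0
```

{"fn": "play_rows", "kwargs": {
  "linear": [
    [0,0,0.02],
    [0,0,0.04],
    [0,0,0.03],
    [-0.005,0.03,0],
    [-0.009,0.06,0],
    [-0.009,0.06,0],
    [-0.009,0.06,0],
    [-0.009,0.06,0]
  ],
  "turn": [0,0,0,-5,-5,-5,-5,-5]
}}

```text
time: 11.3
tool_pos: [0.402, 0.2543, 0.1092]
tool_rot: [-0.0, 0.124, 0.992, -0.0]
contact_force: [0.9, -1.5, -1.5]
gripper_width: 0.674
grasp_force: 64.7
```

{"fn": "play_rows", "kwargs": {
  "linear": [
    [0,0.04,0],
    [0,0.013,0],
    [0,0,0],
    [0,0,0]
  ],
  "turn": [-4.2,0,0,0]
}}

```text
time: 11.8
tool_pos: [0.403, 0.3044, 0.1092]
tool_rot: [-0.0, 0.16, 0.987, -0.001]
contact_force: [0.9, 0.4, -1.5]
gripper_width: 0.673
grasp_force: 64.8
```

{"fn": "play_rows", "kwargs": {
  "linear": [
    [0,0.0012,-0.03],
    [0,0,-0.03],
    [0,0,-0.018],
    [0,0,-0.008],
    [0,0,-0.002],
    [0,0,0],
    [0,0,0]
  ],
  "turn": [0,0,0,0,0,0,0]
}}

```text
time: 12.68
tool_pos: [0.4037, 0.3073, 0.0226]
tool_rot: [0.001, 0.159, 0.987, 0.001]
contact_force: [0.5, -1.0, -1.1]
gripper_width: 0.675
grasp_force: 64.9
```

{"fn": "play_rows", "kwargs": {
  "linear": [
    [0,0,0],
    [0,0,0],
    [0,0,0],
    [0,0,0.01],
    [0,0,0.03],
    [0,0,0.04],
    [0,0,0.04],
    [0,0,0]
  ],
  "turn": [0,0,0,0,0,0,0,0],
  "hand": 0.0854
}}

```text
time: 13.68
tool_pos: [0.4056, 0.3083, 0.1469]
tool_rot: [0.004, 0.159, 0.987, 0.003]
contact_force: [-0.4, 0.1, -0.4]
gripper_width: 0.999
grasp_force: 0.0
```

{"fn": "play_rows", "kwargs": {
  "linear": [
    [0,-0.03,0],
    [0,-0.06,0],
    [0,-0.06,0],
    [0,-0.06,0],
    [0,-0.06,0],
    [0,-0.06,0],
    [0,-0.06,0],
    [0,-0.06,0]
  ],
  "turn": [0,0,0,0,0,0,0,0]
}}

```text
time: 14.68
tool_pos: [0.4022, -0.1449, 0.141]
tool_rot: [-0.0, 0.159, 0.987, 0.0]
contact_force: [1.2, 0.6, -0.2]
gripper_width: 0.998
grasp_force: 0.0
```

```bash
python3 m.py g2 gauge,.4034,.3058,-18.3,.012 sander,.438,-.014,-17.3,o; python3 -c "
from plant import *;print(state()['tool_pos'],state()['tool_rot'])"
```

```text
gauge .012 top [0.4033 0.3055] -17.58 -21.5
gauge .012 side [0.4048 0.3024] -15.7 -21.3
sander o top [ 0.4379 -0.0099] -17.52 -38.1
sander o side [ 0.4388 -0.0102] -16.99 -39.9
[ 0.40293371 -0.14179552  0.14116328] [-3.54736953e-04  1.58052033e-01  9.87430697e-01  2.16677377e-04]
```

View pics/g2.png

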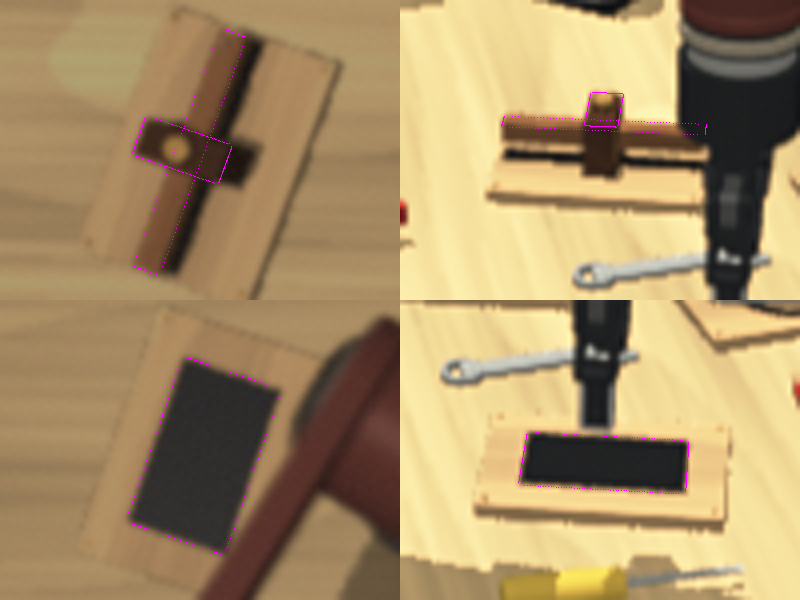

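The gauge sits on the cross, with the top fit agreeing within 0.5 mm and 0.7°. The sander outline is clear at (.438,-.010). Next I'll pick up the sander.

{"fn": "play_rows", "kwargs": {
  "linear": [
    [0.002,-0.053,0],
    [0,-0.06,0],
    [0,-0.06,0],
    [0,0,-0.03],
    [0,0,-0.04],
    [0,0,-0.03],
    [0,0,-0.015],
    [0,0,0]
  ],
  "turn": [0,0,0,0,0,0,0,0]
}}

```text
time: 16.08
tool_pos: [0.405, -0.3149, 0.0258]
tool_rot: [-0.001, 0.158, 0.987, 0.001]
contact_force: [0.2, 0.6, 1.0]
gripper_width: 0.999
grasp_force: 0.0
```

{"fn": "play_rows", "kwargs": {
  "linear": [
    [0,0,-0.001],
    [0,0,0],
    [0,0,0],
    [0,0,0],
    [0,0,0],
    [0,0,0]
  ],
  "turn": [0,0,0,0,0,0],
  "hand": 0.0
}}

```text
time: 16.82
tool_pos: [0.4059, -0.3169, 0.027]
tool_rot: [0.001, 0.159, 0.987, -0.001]
contact_force: [0.4, 0.8, 5.3]
gripper_width: 0.379
grasp_force: 62.9
```

{"fn": "play_rows", "kwargs": {
  "linear": [
    [0,0,0.02],
    [0,0,0.04],
    [0,0,0.03],
    [0.003,0.03,0],
    [0.006,0.055,0],
    [0.006,0.055,0],
    [0.006,0.055,0],
    [0.006,0.055,0]
  ],
  "turn": [0,0,0,0,0,0,0,0.6]
}}

```text
time: 17.82
tool_pos: [0.431, -0.0643, 0.1145]
tool_rot: [-0.001, 0.154, 0.988, 0.0]
contact_force: [1.2, 0.4, -2.7]
gripper_width: 0.386
grasp_force: 61.8
```

{"fn": "play_rows", "kwargs": {
  "linear": [
    [0.006,0.055,0],
    [0,0,0],
    [0,0,0]
  ],
  "turn": [0,0,0]
}}

```text
time: 18.2
tool_pos: [0.4373, -0.0113, 0.1148]
tool_rot: [-0.001, 0.154, 0.988, -0.0]
contact_force: [-0.2, 0.1, -2.7]
gripper_width: 0.385
grasp_force: 61.9
```

{"fn": "play_rows", "kwargs": {
  "linear": [
    [0.001,0.0013,-0.03],
    [0,0,-0.03],
    [0,0,-0.014],
    [0,0,-0.006],
    [0,0,-0.002],
    [0,0,0],
    [0,0,0]
  ],
  "turn": [0.3,0,0,0,0,0,0]
}}

```text
time: 19.08
tool_pos: [0.4402, -0.0104, 0.0349]
tool_rot: [0.001, 0.151, 0.988, -0.0]
contact_force: [-0.4, -1.9, 2.6]
gripper_width: 0.384
grasp_force: 62.6
```

{"fn": "play_rows", "kwargs": {
  "linear": [
    [0,0,0],
    [0,0,0],
    [0,0,0],
    [0,0,0.01],
    [0,0,0.03],
    [0,0,0.04],
    [0,0,0.04],
    [0,0,0]
  ],
  "turn": [0,0,0,0,0,0,0,0],
  "hand": 0.0854
}}

```text
time: 20.08
tool_pos: [0.4418, -0.0103, 0.1586]
tool_rot: [0.005, 0.151, 0.988, -0.0]
contact_force: [0.1, 0.0, 0.2]
gripper_width: 1.002
grasp_force: 0.0
```

{"fn": "play_rows", "kwargs": {
  "linear": [
    [0.02,-0.014,0],
    [0.04,-0.0285,0],
    [0.04,-0.0285,0],
    [0.04,-0.0285,0],
    [0.04,-0.0285,0],
    [0.021,-0.0137,0],
    [0,0,0],
    [0,0,0]
  ],
  "turn": [0,0,0,0,0,0,0,0]
}}

```text
time: 21.08
tool_pos: [0.639, -0.1508, 0.1526]
tool_rot: [-0.001, 0.151, 0.988, 0.0]
contact_force: [0.0, -1.3, -0.3]
gripper_width: 0.998
grasp_force: 0.0
```

```bash
python3 m.py g3 sander,.438,-.010,-17.3,.012;  python3 -c "
from plant import *;print(state()['tool_pos'],state()['tool_rot'])"
```

```text
sander .012 top [0.4525 0.0181] -25.26 -10.3
sander .012 side [0.4518 0.0039] -19.26 -20.8
[ 0.6398591  -0.15127766  0.15389333] [ 1.37524232e-04  1.51313686e-01  9.88485786e-01 -2.34560736e-05]
```

View pics/g3.png

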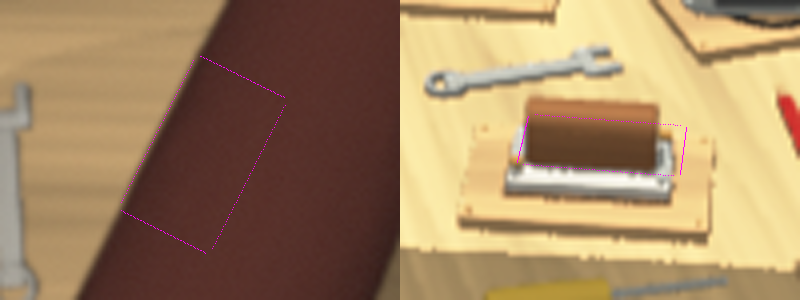

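The arm hides the sander from the top camera. The side view shows it flat on the board, so I'll verify the pose later. Continuing with the tape.

{"fn": "play_rows", "kwargs": {
  "linear": [
    [0.003,-0.001,-0.03],
    [0,0,-0.04],
    [0,0,-0.035],
    [0,0,-0.02],
    [0,0,-0.009],
    [0,0,0]
  ],
  "turn": [0,0,0,0,0,0]
}}

```text
time: 22.22
tool_pos: [0.6433, -0.1526, 0.02]
tool_rot: [0.0, 0.151, 0.988, -0.0]
contact_force: [0.1, -0.6, 0.1]
gripper_width: 0.998
grasp_force: 0.0
```

{"fn": "play_rows", "kwargs": {
  "linear": [
    [0,0,0],
    [0,0,0],
    [0,0,0],
    [0,0,0],
    [0,0,0],
    [0,0,0],
    [0,0,0]
  ],
  "turn": [0,0,0,0,0,0,0],
  "hand": 0.0
}}

```text
time: 23.1
tool_pos: [0.6434, -0.1524, 0.02]
tool_rot: [0.0, 0.151, 0.988, 0.0]
contact_force: [0.3, 2.4, 1.6]
gripper_width: 0.099
grasp_force: 54.9
```

{"fn": "play_rows", "kwargs": {
  "linear": [
    [0,0,0.02],
    [0,0,0.04],
    [0,0,0.03],
    [-0.03,-0.015,0],
    [-0.05,-0.026,0],
    [-0.05,-0.027,0],
    [-0.05,-0.027,0],
    [-0.04,-0.02,0]
  ],
  "turn": [0,0,0,0,0,0,0,0]
}}

```text
time: 24.1
tool_pos: [0.421, -0.2684, 0.1103]
tool_rot: [-0.0, 0.152, 0.988, -0.0]
contact_force: [0.1, -0.3, -0.3]
gripper_width: 0.098
grasp_force: 54.8
```

{"fn": "play_rows", "kwargs": {
  "linear": [
    [-0.007,-0.005,0],
    [0,0,-0.03],
    [0,0,-0.04],
    [0,0,-0.018],
    [0,0,-0.006],
    [0,0,0],
    [0,0,0]
  ],
  "turn": [0,0,0,0,0,0,0]
}}

```text
time: 24.98
tool_pos: [0.4171, -0.2734, 0.0172]
tool_rot: [0.001, 0.151, 0.988, -0.001]
contact_force: [-0.3, 0.8, -1.3]
gripper_width: 0.095
grasp_force: 55.3
```

{"fn": "play_rows", "kwargs": {
  "linear": [
    [0,0,-0.003],
    [0,0,0],
    [0,0,0]
  ],
  "turn": [0,0,0]
}}

```text
time: 25.35
tool_pos: [0.416, -0.2726, 0.0127]
tool_rot: [0.0, 0.151, 0.988, -0.0]
contact_force: [0.1, 0.2, -1.4]
gripper_width: 0.099
grasp_force: 55.3
```

{"fn": "play_rows", "kwargs": {
  "linear": [
    [0,0,0],
    [0,0,0],
    [0,0,0],
    [0,0,0.01],
    [0,0,0.03],
    [0,0,0.04],
    [0,0,0.04],
    [0,0,0]
  ],
  "turn": [0,0,0,0,0,0,0,0],
  "hand": 0.0854
}}

```text
time: 26.35
tool_pos: [0.4184, -0.2746, 0.1378]
tool_rot: [0.004, 0.151, 0.988, -0.003]
contact_force: [0.4, -0.2, 0.3]
gripper_width: 1.003
grasp_force: 0.0
```

```bash
python3 m.py g4 sander,.438,-.010,-17.3,.012 plane,.632,-.194,2,o;  python3 -c "
from plant import *;print(state()['tool_pos'],state()['tool_rot'])"
```

```text
sander .012 top [ 0.4327 -0.0087] -17.01 -20.4
sander .012 side [ 0.4492 -0.0175] -18.59 -28.0
plane o top [ 0.6343 -0.1928] 2.02 -40.0
plane o side [ 0.6343 -0.192 ] 1.85 -40.0
[ 0.41542754 -0.27203633  0.13132117] [-1.00738806e-03  1.51437451e-01  9.88466117e-01  6.46979166e-04]
```

View pics/g4.png

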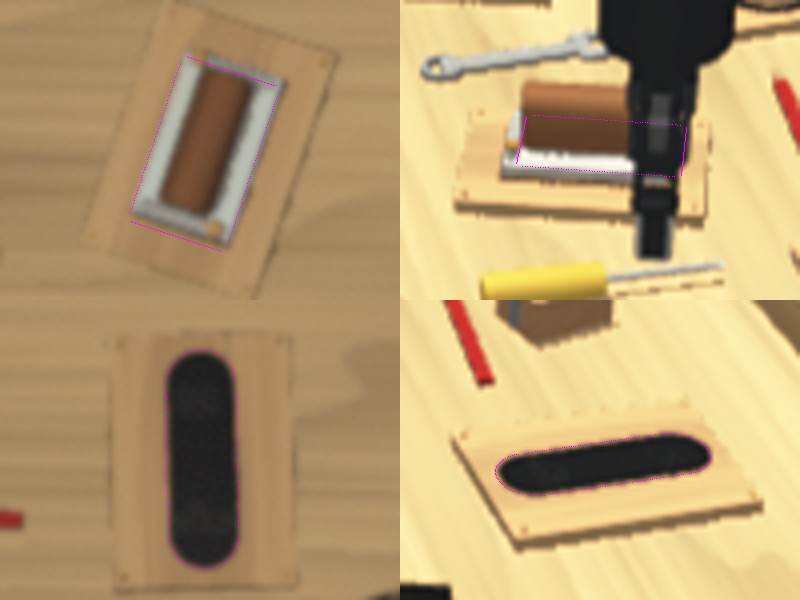

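The plane's bar outline fits cleanly in both cameras at (.634,-.192). The sander base covers its rectangle, with corners at (190,53), (285,80), (228,243) and (133,213); I'll check its pose with a white-mask fit.

{"fn": "play_rows", "kwargs": {
  "linear": [
    [0.014,0.03,0.01],
    [0.026,0.056,0.01],
    [0.026,0.056,0],
    [0.026,0.056,0],
    [0.026,0.056,0],
    [0.026,0.056,0],
    [0.026,0.056,0],
    [0.026,0.056,0]
  ],
  "turn": [0,1,1,1,1.4,0,0,0]
}}

```text
time: 27.75
tool_pos: [0.6124, 0.1514, 0.1518]
tool_rot: [-0.0, 0.113, 0.994, -0.0]
contact_force: [0.1, -1.3, 0.3]
gripper_width: 1.0
grasp_force: 0.0
```

{"fn": "play_rows", "kwargs": {
  "linear": [
    [0.0216,0.049,0],
    [0,0,0],
    [0,0,0]
  ],
  "turn": [0,0,0]
}}

```text
time: 28.12
tool_pos: [0.6331, 0.1983, 0.1516]
tool_rot: [-0.001, 0.113, 0.994, -0.0]
contact_force: [1.2, 0.7, 0.9]
gripper_width: 0.999
grasp_force: 0.0
```

```bash
cat > w.py <<'E'
from h import *
im=mean("top",4); r=rectify(im,"top",.35,.53,-.10,.08,.026,4000)
hsv=cv2.cvtColor(r,cv2.COLOR_RGB2HSV); m=((hsv[...,1]<60)&(hsv[...,2]>70)).astype(np.uint8)
k=max(cv2.findContours(m,0,2)[0],key=cv2.contourArea); q=cv2.minAreaRect(k); print(q, "xy",.53-q[0][1]/4000,.08-q[0][0]/4000)
E
python3 w.py
python3 -c "
from plant import *;print(state()['tool_pos'],state()['tool_rot'])"
```

```text
((363.60308837890625, 370.67547607421875), (273.6275329589844, 454.4333801269531), 17.028413772583008) xy 0.4373311309814453 -0.010900772094726563
[0.63337313 0.1971914  0.15256161] [-1.26849084e-04  1.14164824e-01  9.93461808e-01 -1.09188151e-04]
```

The sander is within about 1 mm and 0.5° of its outline. Next I'll grip the plane.

{"fn": "play_rows", "kwargs": {
  "linear": [
    [0,0.0015,-0.03],
    [0,0,-0.04],
    [0,0,-0.035],
    [0,0,-0.02],
    [0,0,-0.009],
    [0,0,0]
  ],
  "turn": [0,0,0,0,0,0]
}}

```text
time: 29.08
tool_pos: [0.6339, 0.1998, 0.019]
tool_rot: [0.0, 0.114, 0.994, 0.0]
contact_force: [0.1, -0.1, -0.1]
gripper_width: 1.001
grasp_force: 0.0
```

{"fn": "play_rows", "kwargs": {
  "linear": [
    [0,0,0],
    [0,0,0],
    [0,0,0],
    [0,0,0],
    [0,0,0],
    [0,0,0],
    [0,0,0]
  ],
  "turn": [0,0,0,0,0,0,0],
  "hand": 0.0
}}

```text
time: 29.95
tool_pos: [0.6354, 0.2008, 0.021]
tool_rot: [0.002, 0.113, 0.994, 0.001]
contact_force: [0.2, 3.7, 5.7]
gripper_width: 0.499
grasp_force: 65.4
```

{"fn": "play_rows", "kwargs": {
  "linear": [
    [0,0,0.02],
    [0,0,0.04],
    [0,0,0.03],
    [0,-0.03,0],
    [0,-0.055,0],
    [0,-0.055,0],
    [0,-0.055,0],
    [0,-0.055,0]
  ],
  "turn": [0,0,0,0,3,4,4,4]
}}

```text
time: 30.95
tool_pos: [0.6321, -0.0518, 0.1079]
tool_rot: [-0.001, -0.018, 1.0, -0.0]
contact_force: [0.3, -0.3, -4.3]
gripper_width: 0.498
grasp_force: 64.2
```

{"fn": "play_rows", "kwargs": {
  "linear": [
    [0,-0.055,0],
    [0,-0.055,0],
    [0,-0.03,0],
    [0,0,0],
    [0,0,0]
  ],
  "turn": [0,0,0,0,0]
}}

```text
time: 31.58
tool_pos: [0.6327, -0.1895, 0.1078]
tool_rot: [-0.001, -0.017, 1.0, 0.001]
contact_force: [0.4, 0.6, -4.8]
gripper_width: 0.501
grasp_force: 64.2
```

```bash
python3 m.py g5 tape,.637,.205,0,o tape,.403,-.3135,0,.004
python3 -c "
from plant import *;print(state()['tool_pos'],state()['tool_rot'])"
```

```text
tape o top [0.6358 0.2086] 3.12 -40.0
tape o side [0.6372 0.2103] 3.6 -37.7
tape .004 top [ 0.4019 -0.3124] 0.37 -40.0
tape .004 side [ 0.4033 -0.314 ] -1.38 -37.1
[ 0.63368352 -0.18952305  0.10865267] [-3.68798098e-05 -1.76859307e-02  9.99843591e-01 -2.28070238e-05]
```

{"fn": "play_rows", "kwargs": {
  "linear": [
    [0.0007,-0.003,-0.03],
    [0,0,-0.03],
    [0,0,-0.018],
    [0,0,-0.007],
    [0,0,-0.002],
    [0,0,0],
    [0,0,0]
  ],
  "turn": [0,0,0,0,0,0,0]
}}

```text
time: 32.85
tool_pos: [0.6352, -0.1934, 0.0229]
tool_rot: [0.001, -0.017, 1.0, -0.0]
contact_force: [0.5, 0.6, -4.6]
gripper_width: 0.501
grasp_force: 64.1
```

{"fn": "play_rows", "kwargs": {
  "linear": [
    [0,0,0],
    [0,0,0],
    [0,0,0],
    [0,0,0.01],
    [0,0,0.03],
    [0,0,0.04],
    [0,0,0.04],
    [0,0,0]
  ],
  "turn": [0,0,0,0,0,0,0,0],
  "hand": 0.0854
}}

```text
time: 33.85
tool_pos: [0.6373, -0.1943, 0.1479]
tool_rot: [0.005, -0.017, 1.0, -0.002]
contact_force: [0.4, -0.5, 0.3]
gripper_width: 1.002
grasp_force: 0.0
```

{"fn": "play_rows", "kwargs": {
  "linear": [
    [-0.03,-0.015,0],
    [-0.055,-0.025,0],
    [-0.055,-0.025,0],
    [-0.055,-0.012,0],
    [-0.021,0,0],
    [0,0,0],
    [0,0,0]
  ],
  "turn": [0,-4,-5,-5,-5,0,0]
}}

```text
time: 34.72
tool_pos: [0.4188, -0.27, 0.1415]
tool_rot: [0.0, 0.147, 0.989, 0.0]
contact_force: [1.2, 0.3, -1.2]
gripper_width: 0.997
grasp_force: 0.0
```

```bash
python3 m.py g6 plane,.6343,-.1925,2,.012 plane,.6343,-.1925,2,o
python3 -c "
from plant import *;print(state()['tool_pos'],state()['tool_rot'])"
```

```text
plane .012 top [ 0.6376 -0.1982] 6.64 -21.5
plane .012 side [ 0.6347 -0.2046] 4.8 -27.1
plane o top [ 0.6358 -0.1953] 5.28 -21.0
plane o side [ 0.6361 -0.1967] 4.32 -27.5
[ 0.41861597 -0.26993989  0.14151623] [-1.09261640e-04  1.47626212e-01  9.89043217e-01  7.19309920e-05]
```

View pics/g6.png

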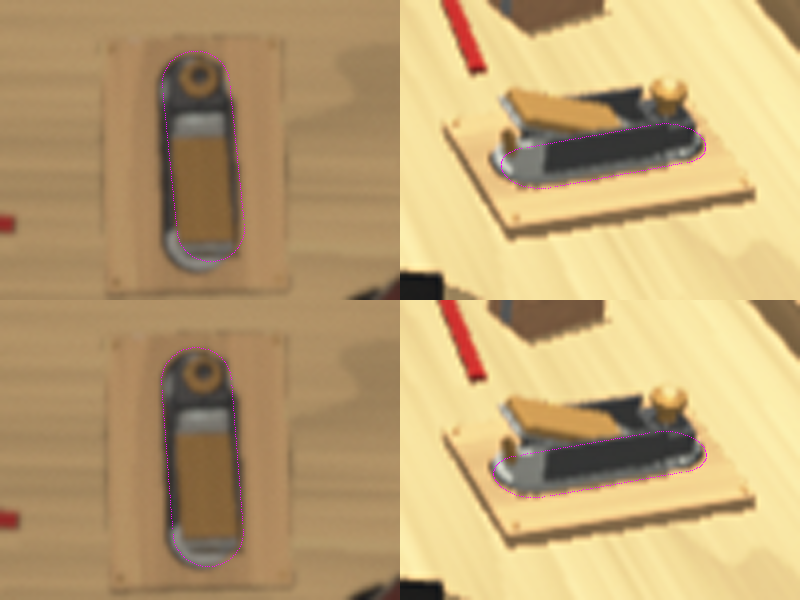

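```bash
python3 - <<'E'
from h import *
C=[]
for n,w,h,p in(("top",50,75,(.6343,-.1928,np.radians(2))),("side",72,50,(.6343,-.192,np.radians(1.9)))):
    im=mean(n,4); s=8 if n=="top" else 400/72
    b=crop(im,n,[(p,OUT["plane"],(255,0,255)),(p,off(TOOLS["plane"],.012),(0,255,0))],(.634,-.193,.02),w,h,s)
    C.append(cv2.copyMakeBorder(b,0,600-b.shape[0],0,max(0,400-b.shape[1]),cv2.BORDER_CONSTANT))
cv2.imwrite("pics/g7.png",np.hstack(C)[:,:800,::-1])
E
```

```text
(no output)
```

View pics/g7.png

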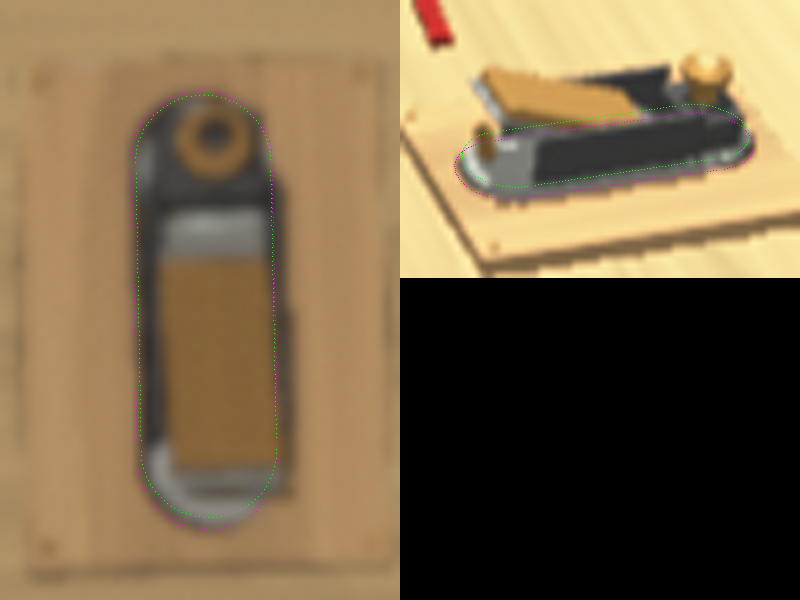

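The plane lies on its bar. The sole tip is at (212,525) against an expected 518, about 2 mm toward the robot and within the outline's margin, so I'll accept it. Last is the tape.

{"fn": "play_rows", "kwargs": {
  "linear": [
    [-0.0034,-0.0022,-0.03],
    [0,0,-0.04],
    [0,0,-0.035],
    [0,0,-0.016],
    [0,0,-0.007],
    [0,0,0]
  ],
  "turn": [0,0,0,0,0,0]
}}

```text
time: 36.28
tool_pos: [0.4154, -0.2727, 0.0143]
tool_rot: [0.0, 0.148, 0.989, -0.0]
contact_force: [0.6, 0.5, -0.1]
gripper_width: 1.003
grasp_force: 0.0
```

{"fn": "play_rows", "kwargs": {
  "linear": [
    [0,0,0],
    [0,0,0],
    [0,0,0],
    [0,0,0],
    [0,0,0],
    [0,0,0],
    [0,0,0]
  ],
  "turn": [0,0,0,0,0,0,0],
  "hand": 0.0
}}

```text
time: 37.15
tool_pos: [0.4152, -0.2725, 0.0139]
tool_rot: [0.0, 0.148, 0.989, -0.0]
contact_force: [0.3, 0.3, 2.8]
gripper_width: 0.097
grasp_force: 57.8
```

{"fn": "play_rows", "kwargs": {
  "linear": [
    [0,0,0.03],
    [0,0,0.05],
    [0,0,0.05],
    [0.012,0.03,0],
    [0.025,0.055,0],
    [0.025,0.055,0],
    [0.025,0.055,0],
    [0.025,0.055,0]
  ],
  "turn": [0,0,0,0,0,0,0,0]
}}

```text
time: 38.15
tool_pos: [0.5268, -0.0203, 0.1429]
tool_rot: [-0.001, 0.148, 0.989, -0.0]
contact_force: [0.3, 0.1, -1.0]
gripper_width: 0.095
grasp_force: 57.2
```

{"fn": "play_rows", "kwargs": {
  "linear": [
    [0.025,0.055,0],
    [0.025,0.055,0],
    [0.025,0.055,0],
    [0.025,0.055,0],
    [0.02,0.045,0],
    [0,0,0],
    [0,0,0]
  ],
  "turn": [0,0,0,0,0,0,0]
}}

```text
time: 39.02
tool_pos: [0.6461, 0.2424, 0.1423]
tool_rot: [-0.001, 0.148, 0.989, -0.001]
contact_force: [0.3, -0.6, -1.4]
gripper_width: 0.1
grasp_force: 57.4
```

{"fn": "play_rows", "kwargs": {
  "linear": [
    [0.003,0.008,-0.03],
    [0,0,-0.04],
    [0,0,-0.03],
    [0,0,-0.014],
    [0,0,-0.005],
    [0,0,0],
    [0,0,0]
  ],
  "turn": [0,0,0,0,0,0,0]
}}

```text
time: 39.9
tool_pos: [0.6511, 0.251, 0.0265]
tool_rot: [0.001, 0.148, 0.989, 0.001]
contact_force: [0.2, -0.4, -2.0]
gripper_width: 0.096
grasp_force: 57.3
```

{"fn": "play_rows", "kwargs": {
  "linear": [
    [-0.001,0,-0.003],
    [0,0,0],
    [0,0,0]
  ],
  "turn": [0,0,0]
}}

```text
time: 40.28
tool_pos: [0.6491, 0.2509, 0.022]
tool_rot: [0.0, 0.148, 0.989, 0.0]
contact_force: [-0.3, 0.4, 0.9]
gripper_width: 0.09
grasp_force: 57.5
```

{"fn": "play_rows", "kwargs": {
  "linear": [
    [0,0,0],
    [0,0,0],
    [0,0,0],
    [0,0,0.01],
    [0,0,0.03],
    [0,0,0.05],
    [0,0,0.05],
    [0,0,0]
  ],
  "turn": [0,0,0,0,0,0,0,0],
  "hand": 0.0854
}}

```text
time: 41.28
tool_pos: [0.6525, 0.2517, 0.1698]
tool_rot: [0.006, 0.148, 0.989, 0.003]
contact_force: [0.3, 0.8, 0.0]
gripper_width: 1.002
grasp_force: 0.0
```

{"fn": "play_rows", "kwargs": {
  "linear": [
    [-0.03,-0.03,0],
    [-0.03,-0.055,0],
    [-0.03,-0.055,0],
    [-0.03,-0.055,0],
    [-0.03,-0.055,0],
    [-0.03,-0.055,0],
    [-0.03,-0.055,0],
    [-0.02,-0.055,0]
  ],
  "turn": [0,0,0,0,0,0,0,0]
}}

```text
time: 42.28
tool_pos: [0.4177, -0.1647, 0.1611]
tool_rot: [-0.0, 0.148, 0.989, 0.0]
contact_force: [1.0, -0.7, 0.5]
gripper_width: 1.0
grasp_force: 0.0
```

{"fn": "play_rows", "kwargs": {
  "linear": [
    [0,-0.055,0],
    [0,-0.055,0],
    [0,-0.055,0],
    [0,0,0],
    [0,0,0]
  ],
  "turn": [0,0,0,0,0]
}}

```text
time: 42.9
tool_pos: [0.4189, -0.328, 0.1608]
tool_rot: [-0.001, 0.148, 0.989, 0.001]
contact_force: [-0.2, 0.3, -0.1]
gripper_width: 0.999
grasp_force: 0.0
```

```bash
python3 m.py g8 tape,.6365,.2095,0,.012 gauge,.4034,.3058,-18.3,.012; python3 w.py; python3 - <<'E'
from h import *
im=mean("top",4);cv2.imwrite("pics/final.png",im[:,:,::-1])
print(state()["tool_pos"])
E
```

```text
tape .012 top [0.6354 0.209 ] 0.05 -26.1
tape .012 side [0.6355 0.2084] -4.06 -13.9
gauge .012 top [0.4032 0.3056] -17.59 -22.2
gauge .012 side [0.4042 0.302 ] -16.52 -26.4
((366.3648986816406, 369.60125732421875), (270.3277893066406, 450.6767272949219), 17.45164680480957) xy 0.43759968566894536 -0.011591224670410155
[ 0.41933963 -0.32853192  0.16163847]
```

View pics/final.png

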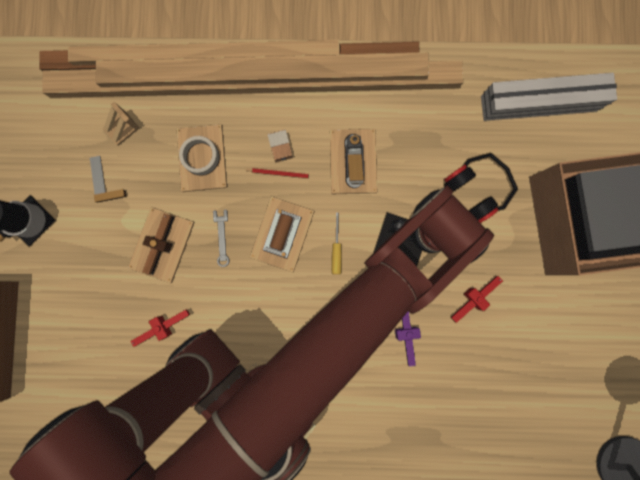

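The final view shows all four tools on their own boards: tape (200,155), plane (354,160), gauge (158,243) and sander (283,233). The arm is clear, so I'm handing in.

```bash
python3 -c "
from plant import *
print(job_done())"
```

```text
the job is handed in; nothing more can be done
None
```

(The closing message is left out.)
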